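Charge the ball mill and hold its recessed start switch

ROBOT

A 6-joint arm with a two-finger parallel gripper is mounted at the origin on the work surface. World frame = base frame: x ahead of the robot, y to its left, z up, the work surface at z = 0. Lengths are in m, angles in rad, forces in N, time in s.
With the tool pointing down it reaches from about 0.325 to 1 m from the base axis. Payload 5.1 kg.
Tool frame: the origin (TCP) lies midway between the tips of the shut fingers; the grasp point (between the pads) lies 19 mm behind it; y points along the fingers, x is the direction in which the jaws open and shut, and the axes are right-handed (so a half turn about y gives the same grasp; the last joint's range is limited). The gripper opens to 85 mm and grips with 20 to 120 N. Pads are 22 mm wide; open, the fingers measure 114 mm over their backs; the gripper's body (76 mm by 85 mm) begins 54 mm behind the grasp point. The pads swing forward as they close: fully open they stand 13 mm farther back than shut.
Start: joints at [-1.373, 0.124, 1.65, -0, 1.367, -0.083], TCP at [0.18, -0.625, 0.196] pointing down, gripper open.
Joint ranges: [-2.61, 2.61], [-1.02, 2.33], [0.03, 2.71], [-1.35, 4.49], [0.32, 2.68], [-2.91, 2.91]. Speed limits (rad/s): [2.57, 2.57, 3.14, 3.14, 3.14, 3.14].

INTERFACE

Orientations are given as a 3x3 rotation matrix whose columns are the frame's x, y, z axes.
In Python, from rig import robot gives the robot as it stands. The module is installed in compiled form; this text tells all that it offers.
- The arm moves only by the tool servo_tool, never from a script. Its argument "targets" is a list of rows, each a list of 3 entries, a list of its own where there are three numbers: the shift along the tool's x, y, z in mm, then the turn about the tool's y in degrees, then the opening, from 0 (shut) to 1 (fully open). A call has 1 to 5 rows; each row is the pose to reach, as a shift and turn from the pose commanded when the call began, along the tool's axes at that moment; what a row does not reach only later rows make up. A row lasts 1/8 s, in which the tool goes at most 62.5 mm and 10.7 degrees, less where a joint would pass 70% of its speed; a pose out of reach is approached as far as the arm can. A call with a gripper value outside its range is refused whole. The fingers move at their own pace and stop on an object; the grip force is fixed at half the most. Time passes only in rows, so rows that repeat a pose let the fingers close. It gives the time, the measured TCP pose, the force and the opening at its end, in the units of the state.
- robot.get_obs(): the state, without advancing time (a new reading comes with each control period).
- robot.get_image(name): name is "side" or "top" or "wrist"; returns a dict with "pixels" (400x640x3 uint8, red, green, blue), "depth" (400x640 float32, m along the optical axis (not along the pixel's ray), 0 where there is no reading), "intrinsics" (3x3 intrinsics, pixels), "origin" and "rotation" of the camera in the world; the wrist camera has in their place "hand_eye" (4x4, takes a point from camera to tool coordinates, whose origin is the TCP and whose axes are the tool frame's). Camera axes: x right, y down, z forward; pixel columns grow to the right and rows downward; lengths in m; the calibration is good to about 2 mm. A picture is of the moment at which its call begins: read the wrist's pose just before it.
- robot.sign_off(): hands the job in, once; it reports no verdict.
The state is a dict: "t": time; "joint_positions": joint angles; "dq": joint speeds; "effort": joint torques, N m; "eef_pos": TCP position; "eef_rot": TCP orientation; "contact_force": force on the tool from outside, world axes, zero at the start; "torque": the same for the moment, N m; "grip_width": opening from 0.0 (shut) to 1.0 (fully open).
Only numpy, scipy, OpenCV 4.12 (cv2) and the standard library are available. Lean on these libraries where they do the work, as an engineer would, in place of code of your own. Each camera call takes 0.05 s, during which the arm holds its last target. There are 200 camera calls.

TASK

Two of the ball mill's four grinding cups are empty: put one steel ball from the tray into each of them, leaving the loaded cups alone. Then take the black-handled reset stylus from its stand, reach its pin through the round aperture in the mill's grey turret and press the recessed start switch fully down; finish while still holding the stylus and keeping the switch down. Do not press the switch before every cup has its ball, and do not shift or knock over the other things on the bench.

Things in the scene. Friction and masses are not known exactly. Their poses are not given: they have to be found in the camera images.
- mill: bench ball mill, white box housing 150 x 250 mm, 55 mm tall, fixed to the table. Origin: centre of its underside; x across the 150 mm side (away from the robot at yaw 0), y along the 250 mm side towards the half with the cups, z up. On the +y half stand four steel grinding cups in a 2 x 2 square, 64 mm apart; on the -y half a grey switch turret 56 x 56 mm stands 35 mm above the housing.
- aperture (a point): centre of the round aperture in the top face of the grey turret, 90 mm above the table. The hole is 19 mm wide (mouth chamfered to 25 mm), straight down; the flat white cap of the start switch (17 mm wide) lies 20 mm below this point when not pressed.
- switch (a joint): start switch at the bottom of the aperture: 0 m when up, grows to 0.006 m when pressed fully down. Spring return: it starts to move at about 2 N, is fully down at about 6 N, and comes back up when let go.
- tray: white ball tray 70 x 125 mm, 12 mm tall, fixed. Origin: centre of its underside; the two shallow recesses (22 mm wide, 4 mm deep) lie at -32 and +32 mm along its y axis.
- stand: grey stand 50 x 130 mm, 45 mm tall, fixed. Origin: centre of its underside; its two upright holes lie on its y axis at -40 mm (the stylus, 40 mm deep) and +40 mm (the stirring rod).
- stylus: reset stylus, standing loosely in the stand: a steel pin 7 mm thick and 55 mm long below a ribbed black round handle 16 mm thick and 45 mm long, 50 g. Origin: the tip of the pin; z points from the tip to the handle, so the handle spans z = 55 to 100 mm. At the start the tip is 5 mm above the table.
- ball_1: steel grinding ball, 24 mm in diameter, about 56 g, origin at its centre; at the start it sits in a recess of the tray, centre 20 mm above the table
- ball_2: steel grinding ball, 24 mm in diameter, about 56 g, origin at its centre; at the start it sits in a recess of the tray, centre 20 mm above the table
- ball_3: steel grinding ball, 24 mm in diameter, origin at its centre, already in cup c
- ball_4: steel grinding ball, 24 mm in diameter, origin at its centre, already in cup d
- cup_a_seat (a point): grinding cup a (empty at the start), any of the four places on the mill: round steel cup 48 mm across, 20 mm tall, fixed, with a round well 30 mm wide and 15 mm deep. This point: where the centre of a 24 mm ball lies when it rests in the middle of the well, 3 mm below the rim; the rim is 75.5 mm above the table.
- cup_b_seat (a point): grinding cup b (empty at the start), any of the four places on the mill: round steel cup 48 mm across, 20 mm tall, fixed, with a round well 30 mm wide and 15 mm deep. This point: where the centre of a 24 mm ball lies when it rests in the middle of the well, 3 mm below the rim; the rim is 75.5 mm above the table.
- cup_c_seat (a point): grinding cup c (already holds a ball at the start), any of the four places on the mill: round steel cup 48 mm across, 20 mm tall, fixed, with a round well 30 mm wide and 15 mm deep. This point: where the centre of a 24 mm ball lies when it rests in the middle of the well, 3 mm below the rim; the rim is 75.5 mm above the table.
- cup_d_seat (a point): grinding cup d (already holds a ball at the start), any of the four places on the mill: round steel cup 48 mm across, 20 mm tall, fixed, with a round well 30 mm wide and 15 mm deep. This point: where the centre of a 24 mm ball lies when it rests in the middle of the well, 3 mm below the rim; the rim is 75.5 mm above the table.
- wash_bottle: bystander: white plastic wash bottle, 60 mm across, 160 mm tall with a bent spout
- beaker: bystander: empty glass beaker, 68 mm across, 85 mm tall
- sample_jar: bystander: small closed jar, 40 mm across, 50 mm tall
- spatula: bystander: lying spatula, 160 mm long
- jar_lid: bystander: round steel cup lid with a knob, 52 mm across, 20 mm tall
- weight: bystander: brass balance weight with a knob, 28 mm across, 42 mm tall
- stir_rod: bystander: thin glass stirring rod with a small bead on top, standing in the stand's other hole 80 mm from the stylus; 8 mm thick, its top 87 mm above the table; origin at its foot
Mind the look-alikes: they are no part of the job. There is more than one size of the stand; the job needs the middle-sized.

How it is judged:
On the way, in this order (a step that is already met when the one before it is completed fails the run):
1. one ball lies in each of the two empty cups, let go (distance between any of ball_1, ball_2 and cup_a_seat below 0.007 m and distance between any of ball_1, ball_2 and cup_b_seat below 0.007 m and distance between ball_3 and cup_c_seat below 0.007 m and distance between ball_4 and cup_d_seat below 0.007 m and contact force between each of ball_1, ball_2 and the fingers below 0.1 N), for 0.3 s.
2. the stylus is held, drawn clear of its stand (z of stylus in the frame of stand above 0.055 m and contact force between stylus and the fingers above 0.5 N), for 0.1 s.
3. the gripped stylus holds the switch down through the aperture (value of joint switch above 0.004 m and horizontal distance between stylus and aperture below 0.008 m and z of stylus in the frame of aperture below -0.02 m and contact force between stylus and the fingers above 0.5 N), for 0.2 s.
At the end, for the whole second after the job is handed in: Every cup holds a ball (centre within 7 mm of its seat point), balls 3 and 4 in their own cups; the gripper holds the stylus, its tip within 8 mm of the aperture's axis and at least 20 mm below its mouth, keeping the switch pressed by more than 4 of its 6 mm (all of step 1 and all of step 3); the arm keeps its last pose, push and grip.
It fails at once if the switch is pressed while a cup lacks its ball (value of joint switch above 0.003 m and not (distance between any of ball_1, ball_2 and cup_a_seat below 0.007 m and distance between any of ball_1, ball_2 and cup_b_seat below 0.007 m and distance between ball_3 and cup_c_seat below 0.007 m and distance between ball_4 and cup_d_seat below 0.007 m)).
It fails at once if a bystander is shifted by more than 40 mm (distance of any of wash_bottle, beaker, sample_jar, spatula, jar_lid, weight, stir_rod from where it was at the start of the episode above 0.04 m).
It fails at once if a standing bystander is knocked over (angle between any of wash_bottle, beaker, sample_jar, weight, jar_lid's own z axis and vertical above 0.6 rad).
It also fails if it takes over 64 s, if anything falls off the work surface, if the arm or the gripper's body presses on something with over 40 N, if the wrist force passes 120 N, or if a joint passes its speed limit or range.

## Working session

There is one attempt and no reset: what is moved stays moved. The work goes in short steps, Python scripts to look and compute and a tool call to move; the robot and the scene stay as the last step left them, time stands still between calls to the robot, and variables do not carry over. Pictures are saved under pics/ and viewed, about 8 in all and at most 12, crops included, and the job is handed in when it is done.

Besides the shell and the picture viewer there is one more tool, called as name(argument=value, ...) on one line, values as JSON. servo_tool: Moves the arm, as the interface text tells. Its arguments: {"type":"object","properties":{"targets":{"type":"array","items":{"type":"array"}}},"required":["targets"]}

```bash
mkdir -p pics
cat > h.py <<'E'
from rig import robot
import numpy as np, cv2
def grab(n):
    o=robot.get_obs(); d=robot.get_image(n)
    if 'hand_eye' in d:
        T=np.eye(4);T[:3,:3]=o['eef_rot'];T[:3,3]=o['eef_pos'];M=T@np.array(d['hand_eye'])
        d['rotation']=M[:3,:3];d['origin']=M[:3,3]
    d['obs']=o
    return d
def save(d,f): cv2.imwrite('pics/'+f,d['pixels'][:,:,::-1])
def ray(d,u,v,z):
    r=np.array(d['rotation'])@np.linalg.solve(np.array(d['intrinsics']),[u,v,1.])
    o=np.array(d['origin']); return o+r*(z-o[2])/r[2]
def proj(d,p):
    q=np.array(d['intrinsics'])@np.array(d['rotation']).T@(np.array(p)-d['origin']); return q[:2]/q[2]
def cloud(d):
    v,u=np.mgrid[:400,:640]; z=d['depth']
    r=np.stack([u,v,np.ones_like(u)],-1)@np.linalg.inv(d['intrinsics']).T*z[...,None]
    return r@np.array(d['rotation']).T+d['origin']
E
python3 - <<'E'
from h import *
print(robot.get_obs())
for n in ['top','side']:
    d=grab(n); save(d,n+'.png'); np.savez(n,**{k:v for k,v in d.items() if k!='obs'}); print(n,d['origin'],d['rotation'],d['intrinsics'])
E
```

```text
{'t': 0.0, 'joint_positions': array([-1.37258342e+00,  1.24509012e-01,  1.65167347e+00, -3.87887332e-06,
        1.36752466e+00, -8.25726142e-02]), 'dq': array([ 1.10873860e-03, -5.35426303e-06,  1.13176258e-04,  2.86216243e-04,
       -8.52112153e-04, -1.60053756e-04]), 'effort': array([ 1.20078272e-03, -4.23615718e+01, -3.65444505e+01,  1.07186274e-04,
        7.14867027e-03,  8.80852383e-06]), 'eef_pos': array([ 0.17997322, -0.62386788,  0.1949509 ]), 'eef_rot': array([[ 2.77110806e-01, -4.20105252e-04,  9.60837877e-01],
       [-9.60835657e-01,  2.07234253e-03,  2.77111072e-01],
       [-2.10760101e-03, -9.99997764e-01,  1.70616402e-04]]), 'contact_force': array([ 0.66051929, -0.13318949,  0.15151922]), 'torque': array([ 0.02286923,  0.01112385, -0.04407688]), 'grip_width': 0.9967316082840213}
top [ 0.29146548 -0.01535946  1.65116945] [[ 0.01440252 -0.99047657  0.13692601]
 [-0.99975135 -0.0119333   0.01883709]
 [-0.01702372 -0.13716326 -0.99040216]] [[518.31570523   0.         318.16367719]
 [  0.         518.31570523 196.02509214]
 [  0.           0.           1.        ]]
side [0.20087426 0.73717458 0.81808545] [[-0.92739006 -0.25902653  0.26991284]
 [-0.37404217  0.62982054 -0.68074851]
 [ 0.00633527 -0.73227819 -0.68097615]] [[368.88789062   0.         314.52783396]
 [  0.         368.88789062 197.96922884]
 [  0.           0.           1.        ]]
```

View pics/top.png

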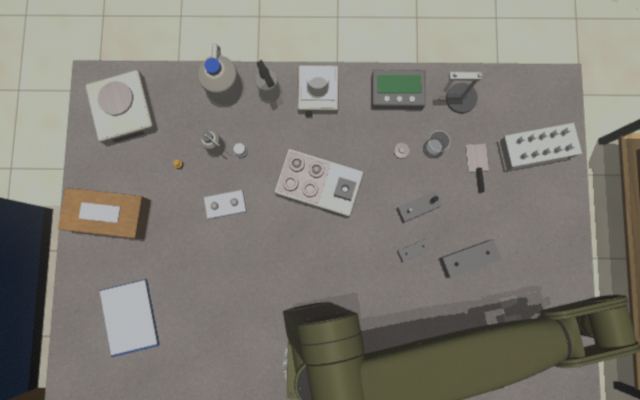

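View pics/side.png

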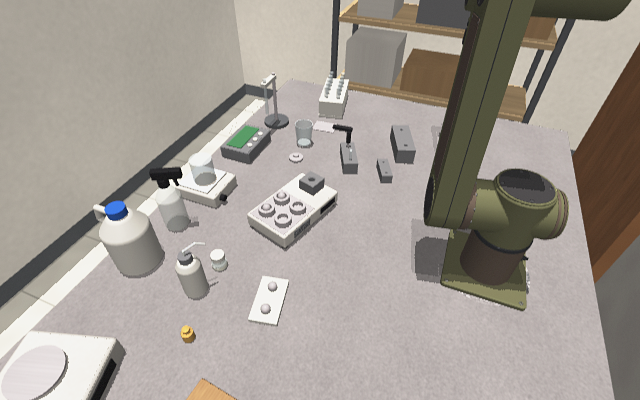

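The top view shows the balls at about (214,205) and (234,202). The mill is at (319,182), with loaded cups at (297,162) and (317,169) and empty cups at (291,183) and (310,189). The turret is at (345,188), and the middle-sized stand is at (418,207) with the dark stylus at (434,200). I'll crop both views for finer pixels.

Run:
```python
from h import *
d=grab('top')
p=d['pixels'][:,:,::-1]
a=cv2.resize(p[140:225,190:310],None,fx=5,fy=5,interpolation=cv2.INTER_CUBIC)
b=cv2.resize(p[140:225,310:450],None,fx=5,fy=5,interpolation=cv2.INTER_CUBIC)
a=cv2.resize(p[140:225,190:450],None,fx=3,fy=3,interpolation=cv2.INTER_CUBIC)
s=grab('side')
b=cv2.resize(s['pixels'][115:330,200:400,::-1],None,fx=1.6,fy=1.6)
c=np.zeros((600,790,3),np.uint8); c[:255,:780]=a; c[256:600,:320]=b
cv2.imwrite('pics/crop.png',c)
for n,u,v,z in [('b1',214,205,.02),('b2',234.5,202,.02),('c1',291,183,.0755),('c2',310,189,.0755),('l1',297,162,.0755),('l2',317,169,.0755),('ap',346,188,.09),('sty',434,200,.1),('rod',404,210,.05)]:
    print(n,ray(d,u,v,z).round(3))
g=cv2.cvtColor(d['pixels'],cv2.COLOR_RGB2HSV)
C=cloud(d)
for n,lo,hi,box in [('mill',.05,.06,(270,365,145,220)),('turret',.083,.1,(270,365,145,220)),('tray',.006,.016,(195,255,180,225)),('stand',.038,.05,(390,445,185,225))]:
    u0,u1,v0,v1=box; m=np.zeros((400,640),np.uint8); z=C[...,2]; m[v0:v1,u0:u1]=((z>lo)&(z<hi))[v0:v1,u0:u1]
    P=C[m>0][:,:2].astype(np.float32); (c,s,a)=cv2.minAreaRect(P); print(n,c,s,a,len(P))
```

```text
b1 [0.484 0.347 0.02 ]
b2 [0.495 0.282 0.02 ]
c1 [0.549 0.099 0.075]
c2 [0.531 0.04  0.075]
l1 [0.615 0.082 0.075]
l2 [0.594 0.019 0.075]
ap [ 0.533 -0.07   0.09 ]
sty [ 0.498 -0.334  0.1  ]
rod [ 0.472 -0.252  0.05 ]
mill (0.5560936331748962, 0.013836219906806946) (0.24823829531669617, 0.15021024644374847) 73.13341522216797 2209
turret (0.5557423233985901, 0.0035262033343315125) (0.20683744549751282, 0.0947064757347107) 79.2619857788086 327
tray (0.49470922350883484, 0.3167637288570404) (0.14203812181949615, 0.19098690152168274) 1.8066962957382202 707
stand (0.4861239492893219, -0.30276328325271606) (0.05017267167568207, 0.13060301542282104) 24.108673095703125 551
```

View pics/crop.png

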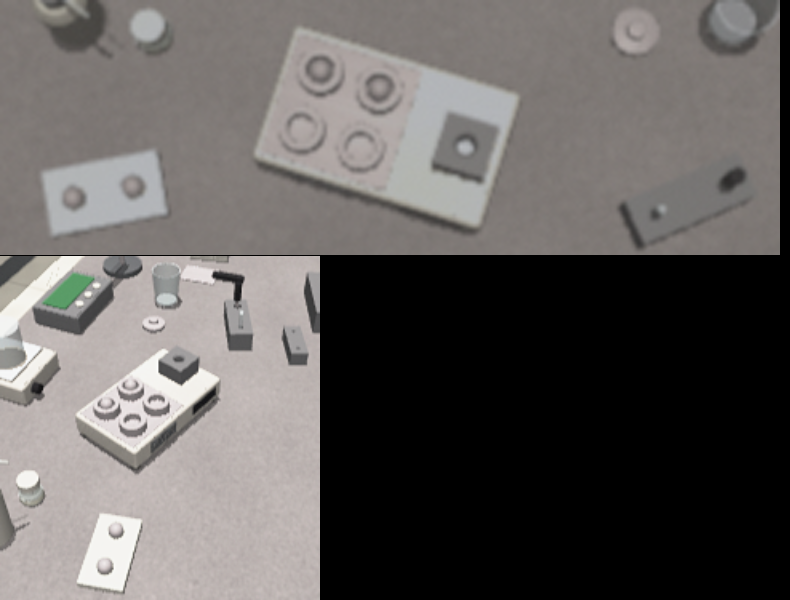

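The crop confirms that the cups nearest the robot are empty: (0.549,0.100) and (0.531,0.039). I'm moving towards the tray.

servo_tool(targets=[[[-34, 0, 38], 0, 0.6], [[-68, 0, 76], 0, 0.6], [[-102, 0, 114], 0, 0.6], [[-136, 0, 152], 0, 0.6], [[-170, 0, 190], 0, 0.6]])

```text
t: 0.82
eef_pos: [0.3162, -0.407, 0.1961]
eef_rot: [[0.277, 0.0, 0.961], [-0.961, 0.0, 0.277], [-0.0, -1.0, 0.0]]
contact_force: [0.8, 0.3, 1.0]
grip_width: 0.599
```

servo_tool(targets=[[[-34, 0, 38], -10, 0.6], [[-68, 0, 76], -20, 0.6], [[-102, 0, 114], -30, 0.6], [[-136, 0, 152], -40, 0.6], [[-170, 0, 190], -50, 0.6]])

```text
t: 1.45
eef_pos: [0.4516, -0.191, 0.1963]
eef_rot: [[0.916, 0.0, 0.4], [-0.4, -0.0, 0.916], [0.0, -1.0, -0.0]]
contact_force: [1.0, -1.0, 0.4]
grip_width: 0.6
```

```bash
cat >> h.py <<'E'
def to(p,yaw=None):
    "shift in tool mm and turn to a world TCP target"
    o=robot.get_obs(); R=np.array(o['eef_rot']); print('t',round(o['t'],2),'pos',np.round(o['eef_pos'],4),'yaw',round(np.degrees(np.arctan2(R[1,0],R[0,0])),1),'F',np.round(o['contact_force'],1),'g',round(o['grip_width'],3))
    if p is not None: print('shift',(R.T@(np.array(p)-o['eef_pos'])*1e3).round(1))
E
python3 -c "
from h import *
to([.47,.27,.195]); print(robot.get_obs()['joint_positions'])"
```

```text
t 1.45 pos [ 0.4516 -0.191   0.1963] yaw -23.6 F [ 1.  -1.   0.4] g 0.6
shift [-167.6    1.2  429.9]
[-5.09652033e-01 -2.39321331e-01  1.99746006e+00 -1.39809936e-05
  1.38303262e+00 -9.80399814e-02]
```

servo_tool(targets=[[[-20, 0, 54], 0, 0.6], [[-40, 0, 108], 0, 0.6], [[-60, 0, 162], 0, 0.6], [[-84, 0, 216], 0, 0.6], [[-105, 0, 270], 0, 0.6]])

```text
t: 2.08
eef_pos: [0.4641, 0.0987, 0.1963]
eef_rot: [[0.914, 0.001, 0.405], [-0.405, -0.0, 0.914], [0.001, -1.0, 0.0]]
contact_force: [0.5, -0.4, -0.3]
grip_width: 0.6
```

servo_tool(targets=[[[-20, 0, 50], -8, 0.6], [[-40, 0, 100], -16, 0.6], [[-63, 0, 160], -24, 0.6], [[-63, 0, 160], -33, 0.6], [[-63, 0, 160], -33, 0.6]])

```text
t: 2.7
eef_pos: [0.4713, 0.2692, 0.1958]
eef_rot: [[0.987, -0.001, -0.158], [0.158, -0.0, 0.987], [-0.001, -1.0, -0.0]]
contact_force: [-0.2, 0.3, -0.0]
grip_width: 0.601
```

Run:
```python
from h import *
to(None)
d=grab('wrist'); save(d,'w1.png'); 
for p in [(.484,.347,.02),(.495,.282,.02)]: print(proj(d,p))
print(d['hand_eye'],d['obs']['joint_positions'])
```

```text
t 2.7 pos [0.4713 0.2692 0.1958] yaw 9.1 F [-0.2  0.3 -0. ] g 0.601
[338.85143729 101.85258694]
[338.02011299 162.70272578]
[[ 9.99999762e-01 -4.52308776e-04  5.20374079e-04 -6.35459205e-04]
 [-6.36628556e-04 -3.15961480e-01  9.48771805e-01 -1.75342400e-01]
 [-2.64719649e-04 -9.48771911e-01 -3.15961693e-01  8.18682701e-02]
 [ 0.00000000e+00  0.00000000e+00  0.00000000e+00  1.00000000e+00]] [ 4.20195483e-01 -1.13527496e-01  1.88924016e+00 -1.22180236e-04
  1.36670763e+00  2.61912695e-01]
```

View pics/w1.png

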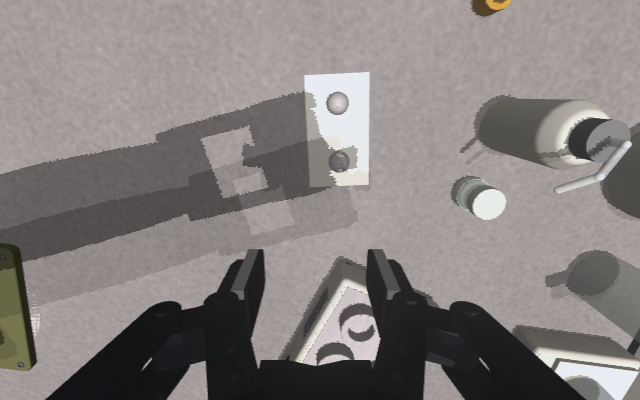

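The wrist view shows the balls at (338,103) and (339.5,161), within 2 mm of the top-view estimates. I'll pick the nearer one.

servo_tool(targets=[[[27, 55, 11], 0, 0.6], [[27, 110, 11], 0, 0.6], [[27, 155, 11], 0, 0.6], [[27, 184, 11], 0, 0.6], [[27, 184, 11], 0, 0.6]])

```text
t: 3.38
eef_pos: [0.4944, 0.2817, 0.0094]
eef_rot: [[0.988, -0.006, -0.155], [0.155, -0.003, 0.988], [-0.006, -1.0, -0.002]]
contact_force: [-0.1, -0.3, -0.7]
grip_width: 0.599
```

servo_tool(targets=[[[0, 0, 0], 0, 0.2], [[0, 0, 0], 0, 0.1], [[0, 0, 0], 0, 0.1], [[0, 0, 0], 0, 0.1], [[0, 0, 0], 0, 0.1]])

```text
t: 4.0
eef_pos: [0.4967, 0.2839, 0.0125]
eef_rot: [[0.987, 0.0, -0.158], [0.158, 0.0, 0.987], [0.0, -1.0, 0.0]]
contact_force: [0.4, 0.1, -0.6]
grip_width: 0.101
```

Run:
```python
from h import *
to([.531,.039,.16])
d=grab('wrist'); cv2.imwrite('pics/w2.png',d['pixels'][60:400,160:480,::-1])
```

```text
t 4.0 pos [0.4967 0.2839 0.0125] yaw 9.1 F [ 0.4  0.1 -0.6] g 0.101
shift [  -4.8 -147.6 -247.2]
```

View pics/w2.png

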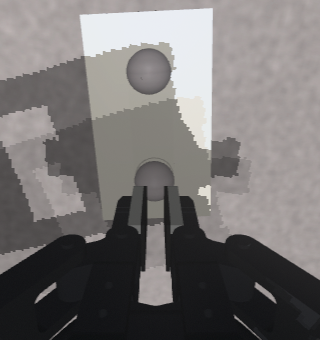

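The fingers shut to 0.10 without holding the ball. It sits at about crop (154,178), full (314,238). I'll measure where both balls are relative to the TCP.

Run:
```python
from h import *
d=grab('wrist'); o=d['obs']; R=np.array(o['eef_rot'])
print('tcp px',proj(d,o['eef_pos']))
C=cloud(d)
for u,v in [(309,131),(314,238),(314,228),(314,220),(309,110),(240,100),(320,255),(313,262),(345,262)]:
    print(u,v,'cloud',C[v,u].round(4),'tool',(R.T@(C[v,u]-o['eef_pos'])*1e3).round(1), 'ray@.02 tool',(R.T@(ray(d,u,v,.02)-o['eef_pos'])*1e3).round(1))
g=cv2.GaussianBlur(cv2.cvtColor(d['pixels'],cv2.COLOR_RGB2GRAY),(3,3),0)
print(cv2.HoughCircles(g,cv2.HOUGH_GRADIENT,1,40,param1=80,param2=12,minRadius=16,maxRadius=28))
```

```text
tcp px [316.0098831 235.8901799]
309 131 cloud [0.4828 0.3472 0.0284] tool [ -3.6 -16.1  64.8] ray@.02 tool [-3.7 -7.7 63.9]
314 238 cloud [0.4945 0.2892 0.0272] tool [ -1.2 -14.9   5.7] ray@.02 tool [-1.2 -7.7  2.2]
314 228 cloud [0.4939 0.2931 0.0222] tool [-1.2 -9.8  9.6] ray@.02 tool [-1.2 -7.7  8.6]
314 220 cloud [0.4941 0.2916 0.0065] tool [-1.2  5.8  8.1] ray@.02 tool [-1.2 -7.7 13.6]
309 110 cloud [0.4812 0.3569 0.0226] tool [ -3.6 -10.3  74.6] ray@.02 tool [-3.7 -7.7 74.5]
240 100 cloud [ 0.4407  0.355  -0.0027] tool [-43.9  15.   79.1] ray@.02 tool [-38.8  -7.7  79.4]
320 255 cloud [0.4996 0.2795 0.0277] tool [  2.2 -15.4  -4.8] ray@.02 tool [ 2.4 -7.7 -8.9]
313 262 cloud [0.4978 0.2641 0.0094] tool [ -1.9   2.9 -19.7] ray@.02 tool [ -1.8  -7.7 -13.7]
345 262 cloud [0.5086 0.2937 0.0578] tool [ 13.4 -45.4   7.8] ray@.02 tool [ 17.5  -7.7 -13.7]
[[[308.5  130.5   22.9 ]
  [314.5  240.5   19.6 ]
  [551.5  288.5   27.4 ]
  [601.5  337.5   23.  ]
  [584.5  245.5   27.4 ]
  [218.5  366.5   17.4 ]
  [411.5  365.5   20.7 ]
  [347.5  305.5   20.7 ]
  [222.5  252.5   18.2 ]
  [314.5  341.5   16.35]]]
```

Run:
```python
from h import *
d=grab('wrist'); o=d['obs']; R=np.array(o['eef_rot']);C=(cloud(d)-o['eef_pos'])@R*1e3
for v in (240,246,248,252,256,260,270,290,320):
    print(v,[(u,tuple(C[v,u].round().astype(int))) for u in range(296,344,5)])
p=d['pixels'][200:290,270:370,::-1]; cv2.imwrite('pics/w3.png',cv2.resize(p,None,fx=6,fy=6,interpolation=cv2.INTER_CUBIC))
```

```text
240 [(296, (np.int64(-12), np.int64(-10), np.int64(2))), (301, (np.int64(-9), np.int64(-14), np.int64(4))), (306, (np.int64(-6), np.int64(-15), np.int64(5))), (311, (np.int64(-3), np.int64(-16), np.int64(5))), (316, (np.int64(0), np.int64(-16), np.int64(5))), (321, (np.int64(3), np.int64(-15), np.int64(5))), (326, (np.int64(6), np.int64(-14), np.int64(4))), (331, (np.int64(8), np.int64(-13), np.int64(4))), (336, (np.int64(12), np.int64(3), np.int64(-4))), (341, (np.int64(16), np.int64(3), np.int64(-4)))]
246 [(296, (np.int64(-10), np.int64(-37), np.int64(12))), (301, (np.int64(-7), np.int64(-37), np.int64(12))), (306, (np.int64(-5), np.int64(-36), np.int64(11))), (311, (np.int64(-3), np.int64(-17), np.int64(2))), (316, (np.int64(0), np.int64(-17), np.int64(1))), (321, (np.int64(3), np.int64(-16), np.int64(1))), (326, (np.int64(5), np.int64(-38), np.int64(13))), (331, (np.int64(7), np.int64(-36), np.int64(11))), (336, (np.int64(10), np.int64(-37), np.int64(12))), (341, (np.int64(16), np.int64(4), np.int64(-9)))]
248 [(296, (np.int64(-10), np.int64(-39), np.int64(12))), (301, (np.int64
[... 2850 characters left out ...]
np.int64(-65), np.int64(6))), (331, (np.int64(6), np.int64(-70), np.int64(10))), (336, (np.int64(7), np.int64(-75), np.int64(13))), (341, (np.int64(9), np.int64(-74), np.int64(12)))]
320 [(296, (np.int64(-7), np.int64(-89), np.int64(11))), (301, (np.int64(-6), np.int64(-71), np.int64(-4))), (306, (np.int64(-7), np.int64(15), np.int64(-74))), (311, (np.int64(-4), np.int64(15), np.int64(-74))), (316, (np.int64(0), np.int64(15), np.int64(-75))), (321, (np.int64(4), np.int64(14), np.int64(-74))), (326, (np.int64(4), np.int64(-69), np.int64(-5))), (331, (np.int64(5), np.int64(-76), np.int64(0))), (336, (np.int64(6), np.int64(-92), np.int64(13))), (341, (np.int64(8), np.int64(-91), np.int64(13)))]
```

View pics/w3.png

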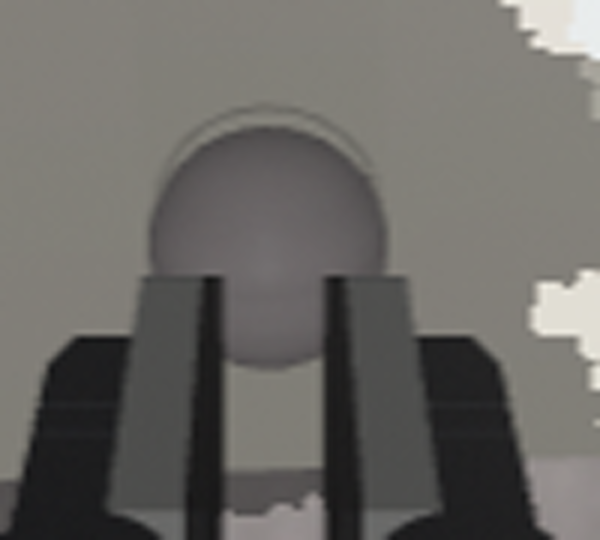

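The wrist depth shows the fingertips about 36 mm behind the stated TCP, above the ball, so they closed over its top. I'll open, descend 22 mm and re-measure the tips.

servo_tool(targets=[[[-1, 0, 1], 0, 0.45], [[-1, 0, 1], 0, 0.45], [[-1, 10, 1], 0, 0.45], [[-1, 22, 1], 0, 0.45], [[-1, 22, 1], 0, 0.45]])

```text
t: 4.78
eef_pos: [0.494, 0.2839, -0.0119]
eef_rot: [[0.987, -0.003, -0.158], [0.158, -0.002, 0.987], [-0.004, -1.0, -0.001]]
contact_force: [0.7, -0.8, -0.6]
grip_width: 0.447
```

```bash
cat >> h.py <<'E'
def tips():
    d=grab('wrist'); o=d['obs']; R=np.array(o['eef_rot']);C=(cloud(d)-o['eef_pos'])@R*1e3
    m=(d['depth']>0)&(abs(C[...,2])<14)&(abs(C[...,2])>8)&(C[...,1]<-22)&(C[...,1]>-60)&(abs(C[...,0])<60)
    P=C[m]
    for s in (-1,1):
        Q=P[P[:,0]*s>0]; t=Q[Q[:,1]>np.percentile(Q[:,1],99)-4] if len(Q) else Q
        print('tip side',s,len(Q),'low y',np.percentile(Q[:,1],99).round(1) if len(Q) else None,'x',t[:,0].min().round(1),t[:,0].max().round(1),'z',t[:,2].max().round(1)) 
    return d
E
python3 - <<'E'
from h import *
to(None); d=tips()
g=cv2.GaussianBlur(cv2.cvtColor(d['pixels'],cv2.COLOR_RGB2GRAY),(3,3),0)
print(proj(d,(.4963,.284,.02)),[c.round(1).tolist() for c in cv2.HoughCircles(g,cv2.HOUGH_GRADIENT,1,40,param1=80,param2=12,minRadius=16,maxRadius=28)[0][:4]])
save(d,'w4.png')
E
```

```text
t 4.78 pos [ 0.494   0.2839 -0.0119] yaw 9.1 F [ 0.7 -0.8 -0.6] g 0.447
tip side -1 834 low y -22.0 x -33.7 -0.1 z 14.0
tip side 1 961 low y -22.0 x 0.4 35.8 z 14.0
[320.51406324 262.67831644] [[312.5, 137.5, 26.0], [318.5, 262.5, 22.700000762939453], [589.5, 326.5, 25.100000381469727], [405.5, 234.5, 20.700000762939453]]
```

View pics/w4.png

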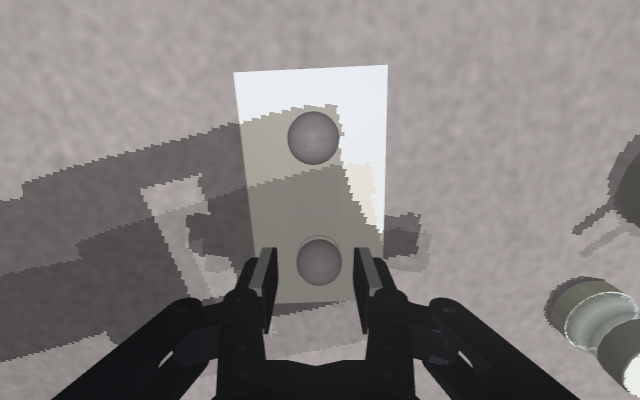

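The ball at (319,262) sits centred between the open fingers, whose tips are still somewhat above its centre. I'll read the tip depth directly.

Run:
```python
from h import *
d=grab('wrist'); C=cloud(d); o=d['obs']; R=np.array(o['eef_rot']); T=(C-o['eef_pos'])@R*1e3
for v,u in [(250,267),(252,270),(256,270),(252,365),(250,360),(256,362),(262,318),(270,240)]: print(v,u,C[v,u].round(4),T[v,u].round(1))
```

```text
250 267 [0.4696 0.2922 0.0301] [-23.5 -41.1  11.8]
252 270 [0.4712 0.2918 0.0309] [-22.  -41.9  11.2]
256 270 [0.4718 0.2921 0.0351] [-21.4 -46.1  11.3]
252 365 [0.5152 0.2999 0.0328] [ 22.7 -43.9  12.2]
250 360 [0.5133 0.2993 0.0302] [ 20.8 -41.3  11.9]
256 362 [0.5135 0.2992 0.0359] [ 20.9 -47.1  11.9]
262 318 [0.4949 0.2884 0.0277] [  0.8 -38.8   4.1]
270 240 [ 0.4521  0.2584 -0.0027] [-46.1  -8.3 -18.8]
```

servo_tool(targets=[[[1, 7, 0], 0, 0.45], [[1, 14, 0], 0, 0.45], [[1, 14, 0], 0, 0.15], [[1, 14, 0], 0, 0.15], [[1, 14, 0], 0, 0.15]])

```text
t: 5.5
eef_pos: [0.4974, 0.2852, -0.0228]
eef_rot: [[0.987, 0.002, -0.158], [0.158, 0.001, 0.987], [0.002, -1.0, 0.001]]
contact_force: [-0.9, 0.3, 5.6]
grip_width: 0.241
```

servo_tool(targets=[[[0, 0, 0], 0, 0.1], [[0, 0, 0], 0, 0.1]])

```text
t: 5.75
eef_pos: [0.4974, 0.2852, -0.0228]
eef_rot: [[0.987, 0.002, -0.158], [0.158, 0.001, 0.987], [0.002, -1.0, 0.001]]
contact_force: [-0.9, -0.1, 5.1]
grip_width: 0.239
```

servo_tool(targets=[[[0, -10, 0], 0, 0.1], [[0, -30, 0], 0, 0.1], [[0, -40, 0], 0, 0.1]])

```text
t: 6.12
eef_pos: [0.4975, 0.2852, 0.0184]
eef_rot: [[0.987, 0.003, -0.158], [0.158, 0.001, 0.987], [0.003, -1.0, 0.001]]
contact_force: [0.3, -0.2, -0.3]
grip_width: 0.238
```

Run:
```python
from h import *
to(None); d=grab('wrist'); C=cloud(d); o=d['obs']; R=np.array(o['eef_rot']); T=(C-o['eef_pos'])@R*1e3
for u in range(296,344,6): print(u,[tuple(int(a) for a in T[v,u].round()) for v in (230,236,242,248,256,264)])
g=cv2.GaussianBlur(cv2.cvtColor(d['pixels'],cv2.COLOR_RGB2GRAY),(3,3),0)
print([c.round(1).tolist() for c in cv2.HoughCircles(g,cv2.HOUGH_GRADIENT,1,40,param1=80,param2=12,minRadius=14,maxRadius=28)[0][:6]])
```

```text
t 6.12 pos [0.4975 0.2852 0.0184] yaw 9.1 F [ 0.3 -0.2 -0.3] g 0.238
296 [(-13, 12, -1), (-13, 9, -4), (-13, 8, -8), (-13, 8, -13), (-13, 9, -18), (-10, -42, 5)]
302 [(-9, 13, -2), (-9, 14, -6), (-9, 13, -10), (-9, 8, -13), (-7, -40, 8), (-7, -45, 6)]
308 [(-5, 14, -2), (-5, 12, -6), (-5, 14, -11), (-5, 10, -13), (-4, -42, 9), (-4, -47, 8)]
314 [(-1, 12, -1), (-1, 12, -6), (-1, 13, -11), (-1, 9, -13), (-1, -43, 10), (-1, -47, 8)]
320 [(3, 13, -2), (3, 13, -6), (3, 12, -10), (3, 9, -13), (2, -42, 9), (2, -47, 7)]
326 [(7, 13, -2), (7, 12, -6), (7, 10, -9), (7, 9, -13), (5, -42, 9), (5, -46, 7)]
332 [(10, 9, 0), (10, 10, -5), (10, 8, -8), (10, 10, -13), (10, 7, -18), (7, -44, 6)]
338 [(14, 9, 0), (14, 9, -4), (14, 8, -8), (10, -39, 12), (10, -47, 12), (10, -49, 9)]
[[315.5, 274.5, 24.899999618530273], [306.5, 132.5, 22.5], [538.5, 280.5, 27.399999618530273], [204.5, 370.5, 25.0], [425.5, 370.5, 25.0], [312.5, 227.5, 20.200000762939453]]
```

The ball is held at grip 0.24 and came up with the fingers. I'm carrying it over the nearer empty cup.

servo_tool(targets=[[[0, -40, -5], 0, 0.1], [[0, -80, -25], 0, 0.1], [[-2, -92, -70], 0, 0.1], [[-3, -92, -115], 0, 0.1], [[-4, -92, -160], 0, 0.1]])

```text
t: 6.8
eef_pos: [0.518, 0.1249, 0.1089]
eef_rot: [[0.987, 0.001, -0.158], [0.158, 0.0, 0.987], [0.001, -1.0, -0.0]]
contact_force: [0.2, -0.2, -1.0]
grip_width: 0.239
```

servo_tool(targets=[[[-1, 0, -40], 0, 0.1], [[-2, 0, -72], 0, 0.1], [[-2, 0, -86], 0, 0.1], [[-2, 0, -88], 0, 0.1], [[-2, 0, -88], 0, 0.1]])

```text
t: 7.42
eef_pos: [0.5296, 0.0397, 0.1082]
eef_rot: [[0.987, -0.0, -0.159], [0.159, 0.0, 0.987], [-0.0, -1.0, 0.0]]
contact_force: [0.3, 0.5, -0.7]
grip_width: 0.236
```

Run:
```python
from h import *
to([.5305,.039,.041]); d=grab('wrist'); save(d,'w5.png')
for p in [(.5305,.039,.0755),(.549,.1005,.0755),(.594,.019,.084),(.613,.082,.084)]: print(proj(d,p).round(1))
```

```text
t 7.42 pos [0.5296 0.0397 0.1082] yaw 9.1 F [ 0.3  0.5 -0.7] g 0.236
shift [ 0.7 67.2 -0.8]
[316.9 217.4]
[359.9 135.1]
[400.  260.5]
[451.5 180.4]
```

View pics/w5.png

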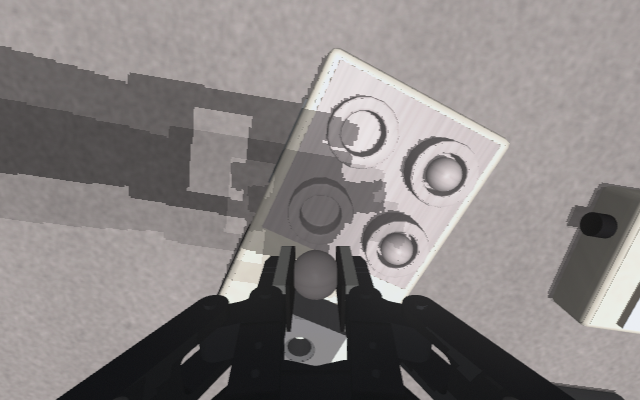

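The held ball is at (316,274). The target well is at about (320,211) and the other empty well at (362,132), with loaded balls at (445,173) and (398,249). I'll refine the cup centres from these.

Run:
```python
from h import *
d=grab('wrist')
for u,v,z in [(320.5,211,.0755),(362,132,.0755),(445,173,.0725),(398,249,.0725)]: print(ray(d,u,v,z).round(4))
o=d['obs'];R=np.array(o['eef_rot'])
for y in (-.042,-.037): print('ball tool', proj(d,o['eef_pos']+R@[0,y,0]))
C=cloud(d);T=(C-o['eef_pos'])@R*1e3
for v in (255,262,268,274,282): print(T[v,316].round(1))
m=np.zeros((400,640),bool); m[110:260,280:480]=1; m&=(C[...,2]>.068)&(C[...,2]<.08)
print('rim median z',np.median(C[...,2][m]))
```

```text
[0.5322 0.0444 0.0755]
[0.5499 0.1028 0.0755]
[0.6126 0.0844 0.0725]
[0.5946 0.0225 0.0725]
ball tool [316.29575594 272.75539622]
ball tool [316.25378513 267.38613939]
[ -0.2 -43.3  10.4]
[ -0.2 -45.8   8.1]
[ -0.2 -49.4   7. ]
[ -0.2 -50.7   4.7]
[ -0.2 -51.4   1. ]
rim median z 0.0731368218555424
```

servo_tool(targets=[[[3, 30, 2], 0, 0.1], [[3, 55, 2], 0, 0.1], [[3, 68, 2], 0, 0.1], [[3, 68, 2], 0, 0.1], [[3, 68, 2], 0, 0.1]])

```text
t: 8.15
eef_pos: [0.5329, 0.0418, 0.0407]
eef_rot: [[0.987, 0.001, -0.158], [0.158, 0.0, 0.987], [0.001, -1.0, 0.0]]
contact_force: [0.8, 1.0, 0.2]
grip_width: 0.241
```

servo_tool(targets=[[[0, 0, 0], 0, 0.4], [[0, 0, 0], 0, 0.4], [[0, 0, 0], 0, 0.4], [[0, -30, 0], 0, 0.4], [[0, -70, 0], 0, 0.4]])

```text
t: 8.78
eef_pos: [0.5311, 0.0413, 0.1095]
eef_rot: [[0.987, -0.003, -0.158], [0.158, 0.0, 0.987], [-0.003, -1.0, 0.001]]
contact_force: [0.8, 0.1, 0.0]
grip_width: 0.399
```

Run:
```python
from h import *
to([.484,.346,.05]); d=grab('wrist'); C=cloud(d)
g=cv2.GaussianBlur(cv2.cvtColor(d['pixels'],cv2.COLOR_RGB2GRAY),(3,3),0)
for c in cv2.HoughCircles(g[:,:],cv2.HOUGH_GRADIENT,1,30,param1=80,param2=14,minRadius=12,maxRadius=24)[0]:
  u,v=c[:2]; p=ray(d,u,v,.0725)
  if 200<u<500 and v<290: print(c.round(1),p.round(4),'z',C[int(v),int(u),2].round(4))
for s in [(.5321,.0415,.0725),(.5507,.102,.0725),(.6126,.0844,.0725),(.5946,.0225,.0725)]:
  u,v=proj(d,s).astype(int); print(u,v,C[v-3:v+4,u-3:u+4,2].max().round(4))
save(d,'w6.png')
```

```text
t 8.78 pos [0.5311 0.0413 0.1095] yaw 9.1 F [0.8 0.1 0. ] g 0.399
shift [  1.8  59.7 308.2]
[360.5 133.5  22.3] [0.5512 0.1028 0.0725] z 0.0584
[392.5 249.5  16.6] [0.5924 0.0224 0.0725] z 0.0801
[437.5 176.5  20.1] [0.61   0.0824 0.0725] z 0.0791
[317.5 215.5  17.2] [0.5323 0.0405 0.0725] z 0.0817
317 214 0.0827
359 134 0.0598
441 174 0.0827
395 249 0.2849
```

View pics/w6.png

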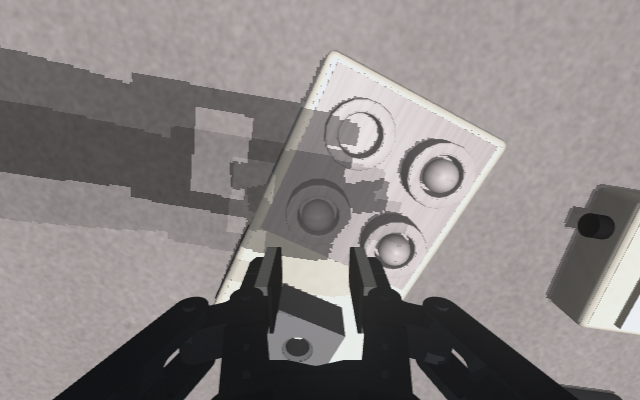

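The first ball is in its cup at (317,215). Next is the second ball.

servo_tool(targets=[[[0, 0, 60], 0, 0.45], [[0, 0, 120], 0, 0.45], [[1, 0, 180], 0, 0.45], [[1, 20, 240], 0, 0.45], [[1, 45, 290], 0, 0.45]])

```text
t: 9.45
eef_pos: [0.4878, 0.3304, 0.0658]
eef_rot: [[0.987, 0.003, -0.159], [0.159, 0.001, 0.987], [0.003, -1.0, 0.001]]
contact_force: [-0.1, 0.6, 0.0]
grip_width: 0.448
```

servo_tool(targets=[[[0, 5, 18], 0, 0.45], [[0, 5, 18], 0, 0.45], [[0, 5, 18], 0, 0.45]])

```text
t: 9.82
eef_pos: [0.4857, 0.3448, 0.0611]
eef_rot: [[0.988, 0.001, -0.157], [0.157, 0.0, 0.988], [0.001, -1.0, 0.0]]
contact_force: [0.2, 0.7, 0.2]
grip_width: 0.454
```

Run:
```python
from h import *
d=grab('wrist')
g=cv2.GaussianBlur(cv2.cvtColor(d['pixels'],cv2.COLOR_RGB2GRAY),(3,3),0)
for c in cv2.HoughCircles(g[:,:],cv2.HOUGH_GRADIENT,1,30,param1=80,param2=14,minRadius=14,maxRadius=26)[0]:
  u,v=c[:2]
  if 250<u<400 and v<300: p=ray(d,u,v,.02); print(c.round(1),p.round(4)); to([*p[:2],-.0228])
print(proj(d,(.4835,.3465,.02)))
```

```text
[311.5 209.5  16.1] [0.4823 0.3463 0.02  ]
t 9.88 pos [0.4858 0.3446 0.0613] yaw 9.0 F [-0.5 -0.5 -0.7] g 0.452
shift [-3.4 84.1  2.2]
[316.5 269.5  16.9] [0.4938 0.2974 0.02  ]
t 9.88 pos [0.4858 0.3446 0.0613] yaw 9.0 F [-0.5 -0.5 -0.7] g 0.452
shift [  0.4  84.1 -48. ]
[313.19228041 209.51511753]
```

servo_tool(targets=[[[-3, 30, 2], 0, 0.45], [[-3, 60, 2], 0, 0.45], [[-3, 78, 2], 0, 0.45], [[-3, 84, 2], 0, 0.45], [[-3, 84, 2], 0, 0.45]])

```text
t: 10.5
eef_pos: [0.4824, 0.3472, -0.0229]
eef_rot: [[0.988, 0.001, -0.157], [0.157, 0.001, 0.988], [0.001, -1.0, 0.001]]
contact_force: [-0.3, -0.2, 1.8]
grip_width: 0.447
```

servo_tool(targets=[[[0, 0, 0], 0, 0.1], [[0, 0, 0], 0, 0.1], [[0, 0, 0], 0, 0.1], [[0, 0, 0], 0, 0.1], [[0, -10, 0], 0, 0.1]])

```text
t: 11.12
eef_pos: [0.4806, 0.3467, -0.0144]
eef_rot: [[0.987, -0.002, -0.158], [0.158, -0.001, 0.987], [-0.002, -1.0, -0.001]]
contact_force: [-0.5, 0.0, -1.3]
grip_width: 0.243
```

servo_tool(targets=[[[0, -40, 0], 0, 0.1], [[0, -85, 0], 0, 0.1], [[0, -120, -10], 0, 0.1], [[0, -122, -40], 0, 0.1], [[0, -122, -80], 0, 0.1]])

```text
t: 11.75
eef_pos: [0.4942, 0.2681, 0.1093]
eef_rot: [[0.987, 0.002, -0.16], [0.16, 0.001, 0.987], [0.002, -1.0, 0.001]]
contact_force: [-0.7, 0.1, -0.9]
grip_width: 0.242
```

Run:
```python
from h import *
to([.5515,.102,.108])
d=grab('wrist'); C=cloud(d); R=np.array(d['obs']['eef_rot']); T=(C-d['obs']['eef_pos'])@R*1e3
print([T[v,316].round(1).tolist() for v in (255,268,282)])
```

```text
t 11.75 pos [0.4942 0.2681 0.1093] yaw 9.2 F [-0.7  0.1 -0.9] g 0.242
shift [  30.     1.3 -173.1]
[[-0.2, -42.8, 10.1], [-0.2, -48.6, 6.5], [-0.2, -51.5, 1.0]]
```

Held as before. I'm taking it to the second cup.

servo_tool(targets=[[[8, 0, -45], 0, 0.1], [[16, 0, -90], 0, 0.1], [[24, 0, -135], 0, 0.1], [[30, 0, -172], 0, 0.1], [[30, 0, -172], 0, 0.1]])

```text
t: 12.42
eef_pos: [0.5511, 0.1012, 0.1081]
eef_rot: [[0.988, -0.0, -0.154], [0.154, -0.0, 0.988], [-0.0, -1.0, -0.0]]
contact_force: [-0.2, 0.9, -1.0]
grip_width: 0.241
```

```bash
python3 -c "
from h import *
to([.5512,.1025,.040])"
```

```text
t 12.43 pos [0.5511 0.1012 0.1081] yaw 8.9 F [-0.2  0.9 -1. ] g 0.241
shift [ 0.3 68.1  1.3]
```

servo_tool(targets=[[[0, 30, 1], 0, 0.1], [[0, 55, 1], 0, 0.1], [[0, 68, 1], 0, 0.1], [[0, 68, 1], 0, 0.1], [[0, 68, 1], 0, 0.1]])

```text
t: 13.05
eef_pos: [0.551, 0.1048, 0.0407]
eef_rot: [[0.987, 0.001, -0.158], [0.158, 0.001, 0.987], [0.001, -1.0, 0.0]]
contact_force: [-1.2, 1.3, 0.5]
grip_width: 0.237
```

servo_tool(targets=[[[0, 0, 0], 0, 0.4], [[0, 0, 0], 0, 0.4], [[0, 0, 0], 0, 0.4], [[0, -30, 0], 0, 0.4], [[0, -90, -10], 0, 0.4]])

```text
t: 13.68
eef_pos: [0.5495, 0.0941, 0.1277]
eef_rot: [[0.987, -0.008, -0.159], [0.159, -0.0, 0.987], [-0.008, -1.0, 0.001]]
contact_force: [1.5, -0.5, 0.2]
grip_width: 0.401
```

servo_tool(targets=[[[0, 0, -40], 0, 0.45], [[0, 0, -40], 0, 0.45]])

```text
t: 13.92
eef_pos: [0.5594, 0.053, 0.1314]
eef_rot: [[0.988, 0.002, -0.155], [0.155, -0.0, 0.988], [0.002, -1.0, -0.001]]
contact_force: [-0.3, 0.8, -1.0]
grip_width: 0.444
```

Run:
```python
from h import *
to([.48,-.28,.15]); d=grab('wrist'); C=cloud(d)
g=cv2.GaussianBlur(cv2.cvtColor(d['pixels'],cv2.COLOR_RGB2GRAY),(3,3),0)
for c in cv2.HoughCircles(g[:,:],cv2.HOUGH_GRADIENT,1,30,param1=80,param2=14,minRadius=10,maxRadius=24)[0]:
  u,v=c[:2]; p=ray(d,u,v,.0725)
  if 200<u<500 and v<290: print(c.round(1),p.round(4),'z',C[int(v),int(u),2].round(4))
for s in [(.5321,.0415,.0725),(.5507,.102,.0725),(.6126,.083,.0725),(.594,.0225,.0725)]:
  u,v=proj(d,s).astype(int); print(u,v,C[v-3:v+4,u-3:u+4,2].max().round(4))
d=grab('top');save(d,'t2.png')
P=d['pixels'][150:210,270:370]
```

```text
t 13.93 pos [0.5594 0.053  0.1314] yaw 8.9 F [-0.3  0.8 -1. ] g 0.444
shift [-130.1  -18.7 -316.7]
[313.5 140.5  17.4] [0.5501 0.102  0.0725] z 0.0818
[388.5 175.5  16.6] [0.611  0.0846 0.0725] z 0.0805
[284.5 210.5  23.4] [0.5358 0.0439 0.0725] z 0.079
[351.5 247.5  18.2] [0.5947 0.02   0.0725] z 0.0814
[248.5 211.5  20.1] [0.5076 0.0387 0.0725] z 0.0529
[233.5 243.5  22.3] [0.4979 0.0087 0.0725] z 0.053
[255.5 269.5  12.2] [ 0.5181 -0.0129  0.0725] z 0.189
[351.5 151.5  17.9] [0.5795 0.0984 0.0725] z 0.0527
[298.5  91.5  14.4] [0.5344 0.1343 0.0725] z 0.0531
[254.5 180.5  13.2] [0.5099 0.0648 0.0725] z 0.0532
[342.5 110.5  10.9] [0.5674 0.1264 0.0725] z 0.0532
279 212 0.0827
314 140 0.083
390 177 0.0829
351 244 0.0821
```

All four cups read a ball top at about z=0.0825. I'll pass the turret, measure the aperture, then go on to the stand.

servo_tool(targets=[[[-15, -10, -45], 0, 0.45], [[-30, -20, -90], 0, 0.45], [[-45, -20, -135], 0, 0.45], [[-57, -20, -176], 0, 0.45], [[-57, -20, -176], 0, 0.45]])

```text
t: 14.65
eef_pos: [0.5294, -0.1293, 0.1492]
eef_rot: [[0.988, -0.002, -0.155], [0.155, 0.001, 0.988], [-0.002, -1.0, 0.001]]
contact_force: [-0.0, 0.9, 0.7]
grip_width: 0.449
```

servo_tool(targets=[[[0, 0, 0], 0, 0.45]])

```text
t: 14.78
eef_pos: [0.5298, -0.127, 0.1494]
eef_rot: [[0.987, -0.001, -0.158], [0.158, 0.001, 0.987], [-0.001, -1.0, 0.001]]
contact_force: [0.7, -0.2, -0.5]
grip_width: 0.45
```

Run:
```python
from h import *
to([.47,-.40,.15]); d=grab('wrist'); C=cloud(d); save(d,'w7.png')
m=(((C[...,2]>.08)&(C[...,2]<.098))*255).astype(np.uint8)
n,l,s,c=cv2.connectedComponentsWithStats(m); k=1+np.argmax(s[1:,4]); mm=(l==k).astype(np.uint8); print(s[k],c[k])
P=C[mm>0]; print('turret rect',cv2.minAreaRect(P[:,:2].astype(np.float32)),np.median(P[:,2]))
cs,h=cv2.findContours(mm,cv2.RETR_CCOMP,cv2.CHAIN_APPROX_NONE)
for q,hh in zip(cs,h[0]):
    if hh[3]>=0 and cv2.contourArea(q)>60:
        e=cv2.fitEllipse(q); print('hole',e,ray(d,*e[0],.09).round(4))
```

```text
t 14.78 pos [ 0.5298 -0.127   0.1494] yaw 9.1 F [ 0.7 -0.2 -0.5] g 0.45
shift [-102.3   -0.8 -260. ]
[ 285   75  101  103 5347] [333.83299046 126.83654386]
turret rect ((0.5337986946105957, -0.0677112340927124), (0.05616261810064316, 0.05625556409358978), 73.10182189941406) 0.0876529648217739
hole ((333.27984619140625, 127.91604614257812), (25.240306854248047, 26.313894271850586), 34.945228576660156) [ 0.5331 -0.0668  0.09  ]
```

View pics/w7.png

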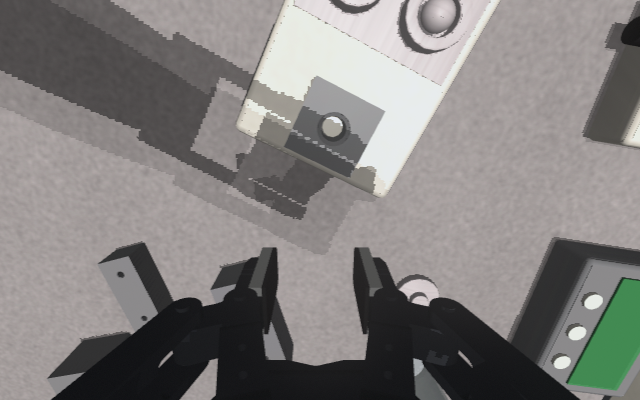

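The turret hole at (333,128) gives the aperture at (0.5335,-0.0673), with the switch cap visible. Next I'll get a close look at the stylus.

servo_tool(targets=[[[-17, 0, -53], 0, 0.45], [[-34, 0, -106], 0, 0.45], [[-51, 0, -160], 0, 0.45], [[-68, 0, -214], 0, 0.45], [[-83, 0, -263], 0, 0.45]])

```text
t: 15.45
eef_pos: [0.4903, -0.4012, 0.15]
eef_rot: [[0.987, 0.0, -0.16], [0.16, 0.0, 0.987], [0.0, -1.0, 0.0]]
contact_force: [0.2, 0.3, 0.5]
grip_width: 0.453
```

servo_tool(targets=[[[0, 0, 0], 0, 0.45], [[0, 0, 0], 0, 0.45]])

```text
t: 15.7
eef_pos: [0.4902, -0.3994, 0.1497]
eef_rot: [[0.987, -0.001, -0.159], [0.159, 0.001, 0.987], [-0.0, -1.0, 0.001]]
contact_force: [-0.1, 0.1, -0.1]
grip_width: 0.452
```

Run:
```python
from h import *
d=grab('wrist'); C=cloud(d); save(d,'w8.png')
for n,lo,hi in [('handle top',.092,.112),('stand',.036,.05)]:
  m=((C[...,2]>lo)&(C[...,2]<hi)&(abs(C[...,0]-.49)<.1)&(abs(C[...,1]+.31)<.1)); m[262:]=0
  k,l,s,c=cv2.connectedComponentsWithStats((m*255).astype(np.uint8)); i=1+np.argmax(s[1:,4]); P=C[l==i]
  print(n,s[i],c[i].round(1),P.mean(0).round(4),cv2.minAreaRect(P[:,:2].astype(np.float32)))
p=P.mean(0)
to([.50,-.336,.028]); print(proj(d,(.5,-.336,.105)))
```

```text
handle top [336 120  24  24 437] [347.8 131.8] [ 0.5031 -0.3391  0.1018] ((0.5032675266265869, -0.3392832279205322), (0.015713851898908615, 0.015480942092835903), 7.176433563232422)
stand [ 280    0   96  160 8607] [328.8  73. ] [ 0.4857 -0.3008  0.0426] ((0.4877190887928009, -0.30342555046081543), (0.050292711704969406, 0.13006791472434998), 24.15073585510254)
t 15.75 pos [ 0.4903 -0.3991  0.1498] yaw 9.2 F [0.8 0.2 0. ] g 0.457
shift [ 19.7 121.9  60.6]
[344.62419682 127.01317922]
```

View pics/w8.png

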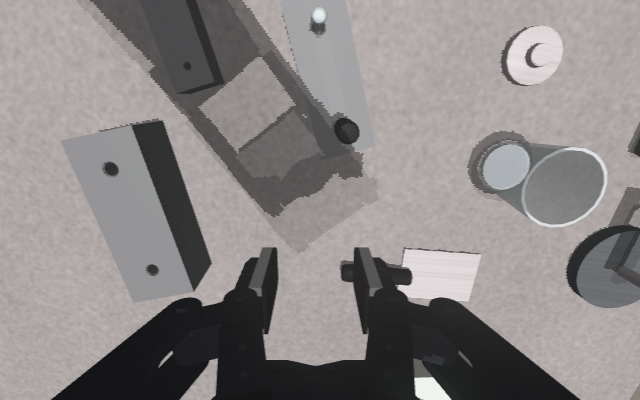

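The stylus handle top is at (348,132), which gives (0.503,-0.339). The rod is well clear at (318,18). I'm descending to grip it.

servo_tool(targets=[[[22, 0, 57], 0, 0.45], [[22, 40, 57], 0, 0.45], [[22, 80, 57], 0, 0.45], [[22, 115, 57], 0, 0.45], [[22, 122, 57], 0, 0.45]])

```text
t: 16.38
eef_pos: [0.501, -0.3378, 0.0253]
eef_rot: [[0.987, -0.004, -0.16], [0.16, 0.004, 0.987], [-0.004, -1.0, 0.004]]
contact_force: [0.2, 0.2, -0.5]
grip_width: 0.454
```

servo_tool(targets=[[[0, 0, 0], 0, 0.45], [[0, 0, 0], 0, 0.05], [[0, 0, 0], 0, 0.05], [[0, 0, 0], 0, 0.05], [[0, 0, 0], 0, 0.05]])

```text
t: 17.0
eef_pos: [0.5039, -0.3422, 0.0306]
eef_rot: [[0.987, 0.003, -0.158], [0.158, -0.002, 0.987], [0.003, -1.0, -0.003]]
contact_force: [0.5, 1.1, 6.4]
grip_width: 0.172
```

Run:
```python
from h import *
to(None)
```

```text
t 17.0 pos [ 0.5039 -0.3422  0.0306] yaw 9.1 F [0.5 1.1 6.4] g 0.172
```

servo_tool(targets=[[[0, -10, 0], 0, 0.05], [[0, -30, 0], 0, 0.05], [[0, -60, 0], 0, 0.05], [[0, -100, 0], 0, 0.05], [[0, -120, 0], 0, 0.05]])

```text
t: 17.62
eef_pos: [0.5029, -0.3419, 0.1511]
eef_rot: [[0.987, 0.002, -0.158], [0.158, -0.002, 0.987], [0.002, -1.0, -0.002]]
contact_force: [-0.6, -0.5, -0.4]
grip_width: 0.169
```

servo_tool(targets=[[[0, 0, 0], 0, 0.05], [[0, 0, 0], 0, 0.05]])

```text
t: 17.88
eef_pos: [0.5014, -0.3405, 0.1462]
eef_rot: [[0.987, -0.003, -0.158], [0.158, 0.002, 0.987], [-0.002, -1.0, 0.002]]
contact_force: [-0.3, -0.1, -0.8]
grip_width: 0.172
```

Run:
```python
from h import *
to([.5335,-.0673,.16]); d=grab('wrist'); C=cloud(d); save(d,'w9.png')
s=grab('side'); np.savez('s9',C=cloud(s))
R=np.array(s['obs']['eef_rot']); o=np.array(s['obs']['eef_pos'])
c=proj(s,o); print(c)
u,v=c.astype(int); im=cv2.resize(s['pixels'][v-60:v+50,u-70:u+70,::-1],None,fx=4,fy=4,interpolation=cv2.INTER_CUBIC)
w=cv2.resize(d['pixels'][200:310,240:400,::-1],None,fx=2,fy=2)
z=np.zeros((560,800,3),np.uint8); z[:440,:560]=im; z[:220,560:800]=w[:, 40:280]; cv2.imwrite('pics/sw9.png',z)
for y in (-.04,-.02,0,.025): print(y,proj(s,o+R@[0,y,0])-[u-70,v-60],proj(d,o+R@[0,y,0]))
```

```text
t 17.88 pos [ 0.5014 -0.3405  0.1462] yaw 9.1 F [-0.3 -0.1 -0.8] g 0.172
shift [ 74.8 -13.3 264.7]
[349.37364068 121.38666305]
-0.04 [71.18510845 50.01296587] [316.06722143 269.87677407]
-0.02 [70.7750008  55.25572803] [315.92498422 250.73612572]
0 [70.37364068 60.38666305] [315.8107725 235.3668256]
0.025 [69.88382097 66.64845386] [315.6961837  219.94678229]
```

View pics/sw9.png

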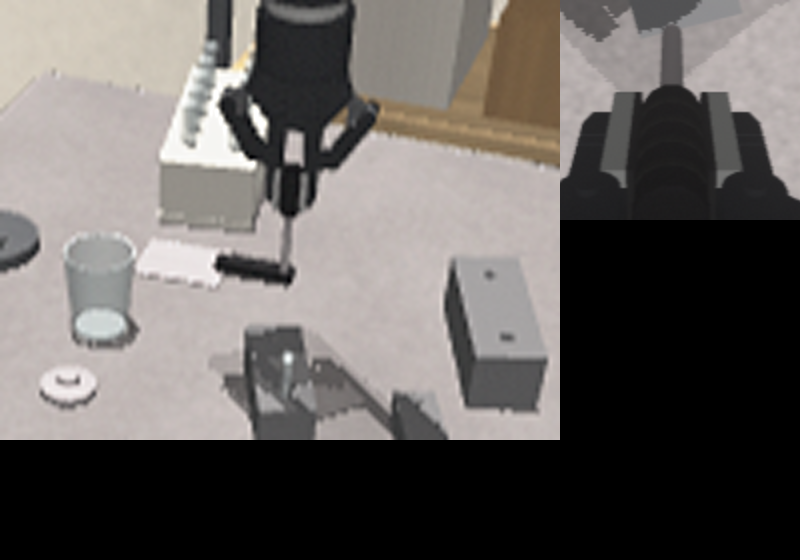

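The stylus is held upright, with its pin tip at about wrist pixel (315,215), close to the tool axis. That is my 12th view, so I'll use numbers only from here. I'm carrying it over the aperture.

servo_tool(targets=[[[12, 0, 45], 0, 0.05], [[26, 0, 95], 0, 0.05], [[41, 0, 145], 0, 0.05], [[56, 0, 197], 0, 0.05], [[68, 0, 240], 0, 0.05]])

```text
t: 18.6
eef_pos: [0.5308, -0.0913, 0.1467]
eef_rot: [[0.987, -0.002, -0.159], [0.159, 0.001, 0.987], [-0.002, -1.0, 0.001]]
contact_force: [-0.0, -0.1, -0.8]
grip_width: 0.175
```

servo_tool(targets=[[[5, 0, 17], 0, 0.05], [[6, 0, 22], 0, 0.05], [[6, 0, 22], 0, 0.05], [[6, 0, 22], 0, 0.05]])

```text
t: 19.1
eef_pos: [0.534, -0.0719, 0.1481]
eef_rot: [[0.988, -0.0, -0.156], [0.156, -0.0, 0.988], [-0.0, -1.0, -0.0]]
contact_force: [0.0, 0.1, -0.0]
grip_width: 0.172
```

```bash
cat > pin.py <<'E'
from h import *
to([.5335,-.0673,.064-.0256]); d=grab('wrist'); o=d['obs'];R=np.array(o['eef_rot']); C=cloud(d);T=(C-o['eef_pos'])@R*1e3
m=(abs(T[...,0])<9)&(abs(T[...,2])<13)&(T[...,1]<32)&(T[...,1]>-35)
P=T[m]; print(len(P))
for a in range(-35,32,6):
    Q=P[(P[:,1]>=a)&(P[:,1]<a+6)]
    if len(Q)>3: print(a,len(Q),'x mid',((Q[:,0].min()+Q[:,0].max())/2).round(1),'z front',np.percentile(Q[:,2],90).round(1),'ymax',Q[:,1].max().round(1))
print('aperture px',proj(d,(.5335,-.0673,.09)))
E
python3 pin.py
```

```text
t 19.1 pos [ 0.534  -0.0719  0.1481] yaw 9.0 F [ 0.   0.1 -0. ] g 0.172
shift [  0.3 109.7   4.7]
475
-35 146 x mid -0.4 z front 9.9 ymax -29.1
-29 15 x mid 1.5 z front 9.7 ymax -26.8
-23 13 x mid -0.6 z front 5.8 ymax -17.0
-17 54 x mid -0.3 z front 5.6 ymax -11.0
-11 46 x mid -0.3 z front 5.7 ymax -5.1
-5 45 x mid -0.0 z front 5.6 ymax 0.9
1 40 x mid 0.0 z front 5.7 ymax 6.9
7 38 x mid 0.0 z front 5.8 ymax 12.8
13 35 x mid -0.3 z front 5.7 ymax 18.6
19 30 x mid -0.3 z front 5.7 ymax 24.9
25 13 x mid -0.3 z front 5.4 ymax 27.5
aperture px [316.06407969 198.86878961]
```

servo_tool(targets=[[[0, 0, 2], 0, 0.05], [[0, 15, 2], 0, 0.05], [[0, 30, 2], 0, 0.05], [[0, 42, 2], 0, 0.05], [[0, 42, 2], 0, 0.05]])

```text
t: 19.77
eef_pos: [0.5325, -0.0685, 0.1041]
eef_rot: [[0.987, -0.004, -0.158], [0.158, 0.001, 0.987], [-0.003, -1.0, 0.001]]
contact_force: [-0.9, 0.0, 0.0]
grip_width: 0.173
```

servo_tool(targets=[[[0, 0, 0], 0, 0.05], [[0, 4, 0], 0, 0.05], [[0, 8, 0], 0, 0.05], [[0, 8, 0], 0, 0.05], [[0, 8, 0], 0, 0.05]])

```text
t: 20.4
eef_pos: [0.5338, -0.0688, 0.0983]
eef_rot: [[0.987, 0.0, -0.158], [0.158, -0.0, 0.987], [0.0, -1.0, -0.0]]
contact_force: [-0.1, -0.9, -0.6]
grip_width: 0.171
```

```bash
python3 pin.py | head -3
```

```text
t 20.4 pos [ 0.5338 -0.0688  0.0983] yaw 9.1 F [-0.1 -0.9 -0.6] g 0.171
shift [-0.1 59.9  1.5]
1062
```

servo_tool(targets=[[[0, 2, 0], 0, 0.05], [[0, 4, 0], 0, 0.05], [[0, 4, 0], 0, 0.05], [[0, 4, 0], 0, 0.05]])

```text
t: 20.95
eef_pos: [0.534, -0.0688, 0.0946]
eef_rot: [[0.987, 0.001, -0.158], [0.158, -0.0, 0.987], [0.001, -1.0, -0.0]]
contact_force: [-0.2, -0.0, 1.6]
grip_width: 0.17
```

servo_tool(targets=[[[0, 2, 0], 0, 0.05], [[0, 2, 0], 0, 0.05], [[0, 2, 0], 0, 0.05]])

```text
t: 21.32
eef_pos: [0.5341, -0.0688, 0.0925]
eef_rot: [[0.987, 0.001, -0.158], [0.158, -0.0, 0.987], [0.001, -1.0, -0.0]]
contact_force: [-0.6, -0.4, 3.7]
grip_width: 0.171
```

servo_tool(targets=[[[0, 2, 0], 0, 0.05], [[0, 2, 0], 0, 0.05], [[0, 2, 0], 0, 0.05]])

```text
t: 21.7
eef_pos: [0.534, -0.0688, 0.0905]
eef_rot: [[0.987, 0.001, -0.158], [0.158, -0.0, 0.987], [0.001, -1.0, -0.0]]
contact_force: [0.9, -0.1, 4.3]
grip_width: 0.167
```

Force is rising as the switch spring should. I'll press on to the stop.

servo_tool(targets=[[[0, 1, 0], 0, 0.05], [[0, 2, 0], 0, 0.05], [[0, 2, 0], 0, 0.05], [[0, 2, 0], 0, 0.05]])

```text
t: 22.2
eef_pos: [0.5342, -0.0689, 0.0894]
eef_rot: [[0.987, 0.001, -0.158], [0.158, -0.0, 0.987], [0.001, -1.0, -0.0]]
contact_force: [-0.9, 1.2, 8.5]
grip_width: 0.173
```

servo_tool(targets=[[[0, 1, 0], 0, 0.05], [[0, 2, 0], 0, 0.05], [[0, 2, 0], 0, 0.05], [[0, 2, 0], 0, 0.05]])

```text
t: 22.7
eef_pos: [0.5346, -0.069, 0.0892]
eef_rot: [[0.987, 0.001, -0.158], [0.158, -0.001, 0.987], [0.001, -1.0, -0.001]]
contact_force: [-4.9, 0.6, 16.8]
grip_width: 0.17
```

Run:
```python
from h import *
to(None); d=grab('wrist'); C=cloud(d)
for s in [(.5321,.0415,.0725),(.5507,.102,.0725),(.6126,.083,.0725),(.594,.0225,.0725)]:
  u,v=proj(d,s).astype(int); print(u,v,C[v-3:v+4,u-3:u+4,2].max().round(4) if 3<v<397 and 3<u<637 else None)
o=d['obs'];R=np.array(o['eef_rot']);T=(C-o['eef_pos'])@R*1e3
m=(abs(T[...,0])<5)&(T[...,2]>0)&(T[...,2]<8)&(T[...,1]<0)&(T[...,1]>-24); print('pin',m.sum(),np.median(T[m],0).round(1))
```

```text
t 22.7 pos [ 0.5346 -0.069   0.0892] yaw 9.1 F [-4.9  0.6 16.8] g 0.17
343 42 0.0835
402 -85 None
508 -17 None
441 96 0.2645
pin 151 [ -0.6 -10.1   5.2]
```

```bash
python3 -c "
from h import *
d=grab('top'); C=cloud(d)
for s in [(.5321,.0415),(.5507,.102),(.6126,.083),(.594,.0225)]:
  u,v=proj(d,(*s,.0725)).astype(int); print(C[v-2:v+3,u-2:u+3,2].max().round(4))
print(robot.sign_off()); to(None)"
```

```text
1.6512
0.0878
0.0956
0.0896
the job is handed in; nothing more can be done
None
the job is handed in; nothing more can be done
```

I put a steel ball in each of the two empty cups, took the stylus from the middle-sized stand, pressed the start switch through the turret aperture and held it down. I handed the job in at about 22.7 s; no verdict was reported.

**Fingertips and missed grasp:** they sit about 36–40 mm behind the stated tool point. My first ball grasp closed above the ball for that reason, without touching it. I measured the offset with the wrist camera and compensated.

**Balls:** before I took the stylus, the wrist depth showed a ball top at about z = 0.0825 in all four cups. In the final wrist check:
- One new ball still read right.
- Two cups were out of view.
- The fourth cup's reading (0.2645) was not of a ball, probably the gripper in the way.

A last top-view depth check was too coarse to trust. Three cups read 0.088–0.096, and the fourth (a newly filled cup, the one that read right in the wrist check) had no depth reading.

**Switch:** the force rose from about 1.6 to 4.3 N as the tip went down. The tool then stalled at z = 0.089 with 16.8 N, which fits the switch being at its stop. There was a sideways force of about 5 N at the end, so the pin may have been leaning slightly against something.

**Stylus:** the grip opening held at 0.17 and the pin was still within about 1 mm of where it first sat in the fingers.

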